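Clip the bezel pusher back on its snap hook

ROBOT

A 6-joint arm with a two-finger parallel gripper is mounted at the origin on the work surface. World frame = base frame: x ahead of the robot, y to its left, z up, the work surface at z = 0. Lengths are in m, angles in rad, forces in N, time in s.
With the tool pointing down it reaches from about 0.375 to 0.9 m from the base axis. Payload 3.1 kg.
Tool frame: the origin (TCP) lies on the centre line of the jaws, within the pads' length; the fingertips stand 17 mm ahead of it and the grasp point (between the pads) lies 2 mm behind it; y points along the fingers, z is the direction in which the jaws open and shut, and the axes are right-handed (so a half turn about y gives the same grasp; the last joint's range is limited). The gripper opens to 85 mm and grips with 20 to 120 N. Pads are 22 mm wide; open, the fingers measure 114 mm over their backs; the gripper's body (76 mm by 85 mm) begins 54 mm behind the grasp point. The pads swing forward as they close: fully open they stand 13 mm farther back than shut.
Start: joints at [0.987, 0.527, 1.433, -0, 1.181, -0.178], TCP at [0.247, 0.574, 0.248] pointing down, gripper open.
Joint ranges: [-3.08, 3.08], [-0.75, 2.2], [0.22, 2.44], [-1.43, 4.57], [0, 2.65], [-2.85, 2.85]. Speed limits (rad/s): [2.79, 2.79, 3.14, 3.14, 3.14, 3.14].

INTERFACE

Orientations are given as a unit quaternion [x, y, z, w].
In Python, from station import manip gives the robot as it stands.
- The arm moves only by the shell command python3 -m handwheel 'ROWS' [FORCE]. ROWS is JSON, one flat list of numbers, 7 for each row, row after row: the shift along the tool's x, y, z in cm, then the turn, a rotation vector about the tool's x, y, z in rad, then the finger opening in cm, from 0 to 8.54. A call has 1 to 10 rows; each row is the pose to reach, as a shift and turn from the pose commanded when the call began, along the tool's axes at that moment; what a row does not reach only later rows make up. A row lasts 1/12 s, in which the tool goes at most 41.7 mm and 7.16 degrees, less where a joint would pass 70% of its speed; a pose out of reach is approached as far as the arm can. A call with a gripper value outside its range is refused whole. The fingers move at their own pace and stop on an object; FORCE is the grip in N (left out, the last holds). Time passes only in rows, so rows that repeat a pose let the fingers close. It gives the time, the measured TCP pose, the force and the opening at its end, in the units of the state.
- manip.sense(): the state, without advancing time (a new reading comes with each control period).
- manip.snapshot(name): name is "scene" or "side" or "wrist"; returns a dict with "frame" (480x640x3 uint8, red, green, blue), "depth" (480x640 float32, m along the optical axis (not along the pixel's ray), 0 where there is no reading), "camera_matrix" (3x3 intrinsics, pixels), "k1" (the pictures are not rectified: a ray, as slopes to the right and down, at radius r is drawn at 1 + k1 r^2 times it, then the intrinsics apply), "rvec" (rotation vector, rad) and "tvec" (3), from world to camera coordinates, as OpenCV has them. Camera axes: x right, y down, z forward; pixel columns grow to the right and rows downward; lengths in m; the calibration is good to about 2 mm. A picture is of the moment at which its call begins.
- manip.sign_off(): hands the job in, once; it reports no verdict.
The state is a dict: "t": time; "q": joint angles; "qd": joint speeds; "tau": joint torques, N m; "tcp_pos": TCP position; "tool_rot": TCP orientation; "force": force on the tool from outside, world axes, zero at the start; "ft_torque": the same for the moment, N m; "finger_gap": opening from 0.0 (shut) to 1.0 (fully open).
Only numpy, scipy, OpenCV 4.12 (cv2) and the standard library are available. Lean on these libraries where they do the work, as an engineer would, in place of code of your own. Each camera call takes 0.05 s, during which the arm holds its last target.

TASK

Put the bezel pusher that has a wire eye back on the snap hook: push its eye gently against the hook's sprung gate until it passes inside, and leave it hanging still by the eye with the gate sprung shut. Do not force the hook, and leave the other things on the bench where they are.

Things in the scene. Friction and masses are not known exactly. Their poses are not given: they have to be found in the camera images.
- pusher: The hand tool to hang up (bezel pusher), about 80 g, lying flat. Pale wooden flat-sided handle 64 long x 22 wide x 26 mm high. Origin: centre of the handle's underside; x along the tool towards the wire eye, z up. Handle x -32 to +32 mm; steel rod at the other end, to x = -60 mm. Its twin, the plain pusher, has a wooden pommel instead of the eye.
- eye (a point): Centre of the pusher's round wire eye: 50 mm ahead of the pusher's origin along its x and 13 mm above the underside. The eye lies in the pusher's x-y plane; hole 14 mm, outside 22 mm, wire 4 mm thick; it stands on a 6 mm stem, its centre 18 mm from the handle's end.
- stand: Fixed steel stand with the snap hook on its arm; place and turn vary. Origin: on the bench under the hook's nose; x (level) points in through the gate, from nose to hook's back; z up. Base (14 mm high) and post stand behind the hook, x 70 to 160, y 0 to 120 mm, post at x 115, y 75. The arm, a 10 mm rod at z 247 mm with a 22 mm block at its front, begins at x = 8 mm (all hook and arm x values: middle place, see nose). Nothing in front of or under the hook.
- nose (a point): Tip of the hook's upright nose (6 mm bar, flat-topped 8 mm head), 173 mm over the stand's origin, with arm and hook in their middle place. NOT EXACT: this point is fixed to the stand, but the arm with the hook is set up to 18 mm nearer or farther along the stand's x, differently each time, not reported (seen or felt); and the hook swings back along +x when pushed: about 3.5 mm per 2 N at the gate.
- bend (a point): Lowest point of the hook's bend, at the bar's centre, 16 mm behind the nose and 144 mm up (same inexactness as the nose). The hook lies in the stand's x-z plane: nose at x = 0, half-round bend, back at x = 32 mm, top at z = 221 mm, sprung pivot at z = 232 mm. Hung up, the eye's wire rests in the bend.
- gate (a joint): The hook's sprung gate, a 5 mm brass rod hanging from a hinge (stand x 8, z 208 mm) to z = 163 mm, just behind the nose; front face at x = 5 mm. Value: opening angle, rad: 0 shut, to 0.75 pushed in (+x). Opens from about 2 N; with the eye level just above the nose's tip 0.21 rad (about 3 N) puts the hole over the nose (0.12 to 0.3 will do). Once the eye is lowered below the gate's end it springs shut.
- plain_pusher: Bystander: the like tool with a round wooden pommel (20 mm) instead of the eye; same handle, origin under the handle's centre.
- hammer: Bystander: hammer lying on the bench, 240 mm long.
- brush: Bystander: brush lying on the bench, 180 mm long.
- case: Bystander: flat plastic case, 85 x 55 x 30 mm.
- jar: Bystander: small closed jar, 36 mm across, 45 mm high.
Not all that is in view belongs to the job. What is shaped like the pusher but orange is not meant.

How it is judged:
By the outcome, as a careful person would: the job done as asked, in the order asked, and still so for the second after the job is handed in, with the robot touching nothing.
It also fails if it takes over 72 s, if anything falls off the work surface, if the arm or the gripper's body presses on something with over 40 N, if the wrist force passes 120 N, or if a joint passes its speed limit or range.

## Working session

There is one attempt and no reset: what is moved stays moved. The work goes in short steps, Python scripts to look and compute and a shell command to move; the robot and the scene stay as the last step left them, time stands still between calls to the robot, and variables do not carry over. Pictures are saved under pics/ and viewed, and the job is handed in when it is done.

```bash
ls; mkdir -p pics; cat > h.py <<'E'
import numpy as np, cv2
from station import manip
from scipy.spatial.transform import Rotation as R
def snap(n,fn=None):
    s=manip.snapshot(n)
    if fn: cv2.imwrite('pics/'+fn,s['frame'][:,:,::-1])
    return s
def und(s,uv):
    K=np.array(s['camera_matrix']);k1=s['k1']
    d=np.array([k1,0,0,0,0.])
    return cv2.undistortPoints(np.array(uv,float).reshape(-1,1,2),K,d).reshape(-1,2)
def rays(s,uv):
    p=und(s,uv);Rm=cv2.Rodrigues(np.array(s['rvec'],float))[0];t=np.array(s['tvec'],float).ravel()
    c=-Rm.T@t
    d=np.c_[p,np.ones(len(p))]@Rm
    return c,d
def onplane(s,uv,z):
    c,d=rays(s,uv); return c+d*((z-c[2])/d[:,2])[:,None]
def depthpt(s,uv):
    c,d=rays(s,uv); uv=np.array(uv).reshape(-1,2).astype(int)
    return c+d*s['depth'][uv[:,1],uv[:,0]][:,None]
def proj(s,P):
    K=np.array(s['camera_matrix']);
    return cv2.projectPoints(np.array(P,float).reshape(-1,1,3),np.array(s['rvec'],float),np.array(s['tvec'],float),K,np.array([s['k1'],0,0,0,0.]))[0].reshape(-1,2)
def tri(s1,uv1,s2,uv2):
    c1,d1=rays(s1,uv1);c2,d2=rays(s2,uv2);d1=d1[0]/np.linalg.norm(d1[0]);d2=d2[0]/np.linalg.norm(d2[0])
    A=np.c_[d1,-d2];x=np.linalg.lstsq(A,c2-c1,rcond=None)[0]
    a=c1+d1*x[0];b=c2+d2*x[1];return (a+b)/2,np.linalg.norm(a-b)
E
python3 - <<'E'
from h import *
for n in ['scene','side','wrist']:
    s=snap(n,n+'0.png'); print(n,s['k1'],np.array(s['camera_matrix']).round(1).tolist(),rays(s,[[320,240]]))
print(manip.sense())
E
```

```text
pics
scene 0.06018680393832967 [[598.7, 0.0, 309.7], [0.0, 598.7, 252.1], [0.0, 0.0, 1.0]] (array([1.32378901, 0.1244049 , 1.09692711]), array([[-0.62171135, -0.10620623, -0.7764674 ]]))
side -0.005455466013798395 [[504.1, 0.0, 313.3], [0.0, 504.1, 237.7], [0.0, 0.0, 1.0]] (array([ 0.42169857, -0.88100066,  0.7459876 ]), array([[ 0.17540437,  0.80288503, -0.56991673]]))
wrist -0.010861634508403595 [[360.5, 0.0, 321.2], [0.0, 360.5, 236.1], [0.0, 0.0, 1.0]] (array([0.17184666, 0.60556058, 0.37286616]), array([[ 0.29603395, -0.13243606, -0.94601743]]))
{'t': 0.15, 'q': array([ 9.86485730e-01,  5.28246948e-01,  1.43358486e+00,  4.93808237e-06,
        1.18140437e+00, -1.78515647e-01]), 'qd': array([-0.0001159 , -0.00089201, -0.00107486, -0.00047201, -0.00034284,
        0.00258241]), 'tau': array([ 7.46549649e-04, -4.42742479e+01, -1.78276867e+01, -2.40314839e-04,
        5.64630100e-03,  2.54705100e-05]), 'tcp_pos': array([0.24641428, 0.57382079, 0.24756924]), 'tool_rot': array([ 0.69314013, -0.14270622,  0.14227063, -0.69206269]), 'force': array([-0.40105126,  0.38797184, -0.63140488]), 'ft_torque': array([-0.01874603,  0.03260426,  0.05003194]), 'finger_gap': 0.9988766335621292}
```

View pics/scene0.png

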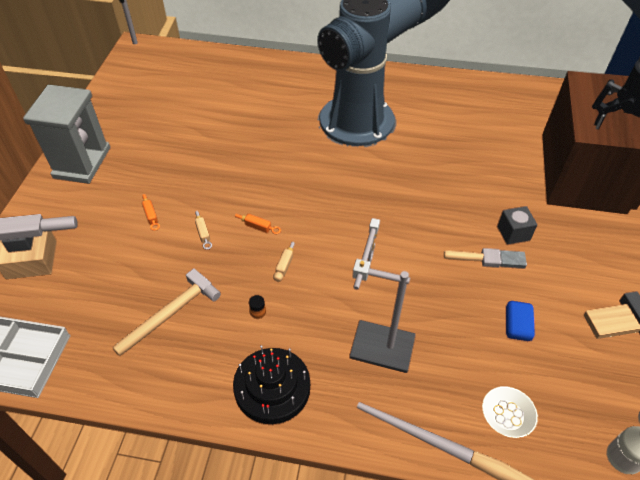

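View pics/side0.png

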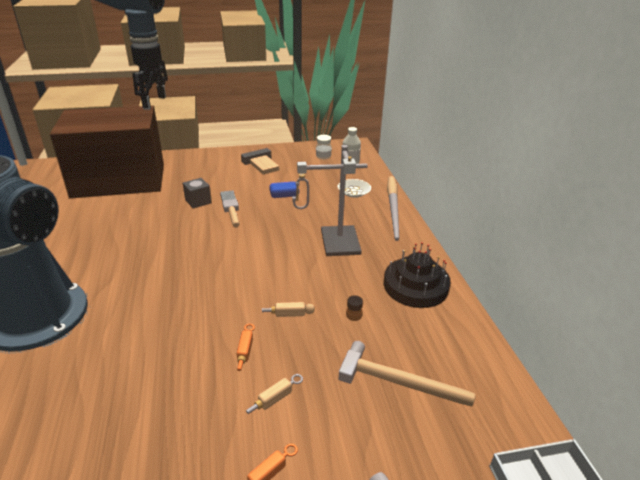

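View pics/wrist0.png

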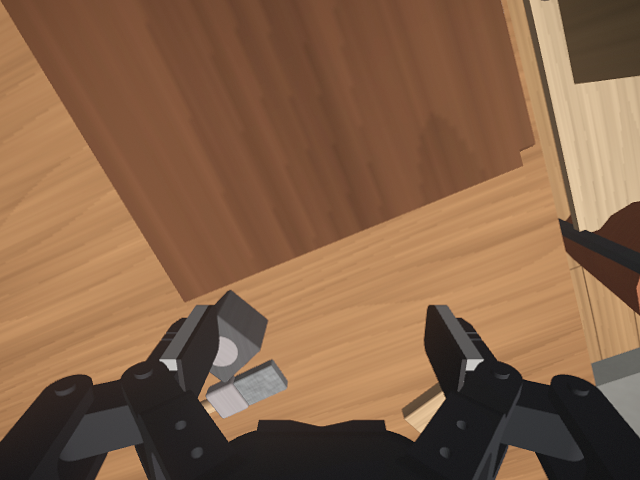

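```bash
python3 - <<'E'
import cv2,numpy as np
a=cv2.imread('pics/scene0.png');b=cv2.imread('pics/side0.png')
c1=cv2.resize(a[190:300,130:310],None,fx=4.4,fy=4.4,interpolation=cv2.INTER_CUBIC)
cv2.imwrite('pics/c1.png',c1)
c2=cv2.resize(a[200:380,320:440],None,fx=3.3,fy=3.3,interpolation=cv2.INTER_CUBIC)
c3=cv2.resize(b[140:260,270:390],None,fx=3.3,fy=3.3,interpolation=cv2.INTER_CUBIC)
h=max(c2.shape[0],c3.shape[0])
o=np.zeros((594,800,3),np.uint8);o[:c2.shape[0],:c2.shape[1]]=c2;o[:c3.shape[0],400:400+c3.shape[1]]=c3
cv2.imwrite('pics/c2.png',o)
c4=cv2.resize(b[285:420,230:390],None,fx=4.4,fy=4.4,interpolation=cv2.INTER_CUBIC);cv2.imwrite('pics/c4.png',c4)
E
```

```text
(no output)
```

View pics/c1.png

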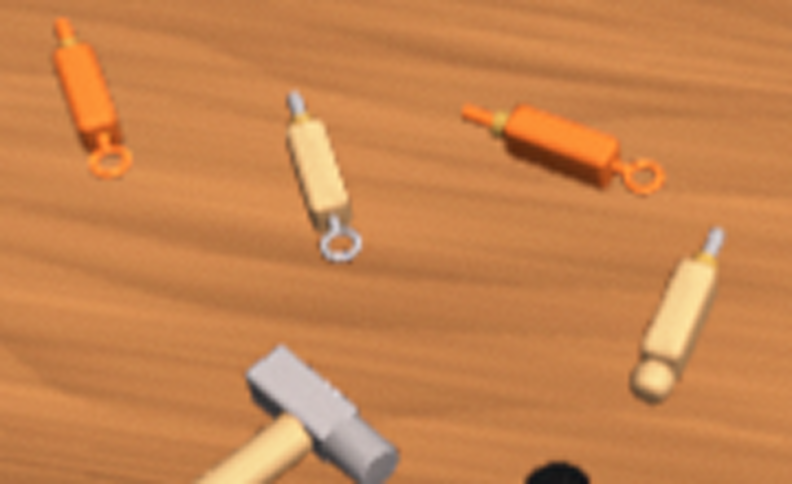

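View pics/c2.png

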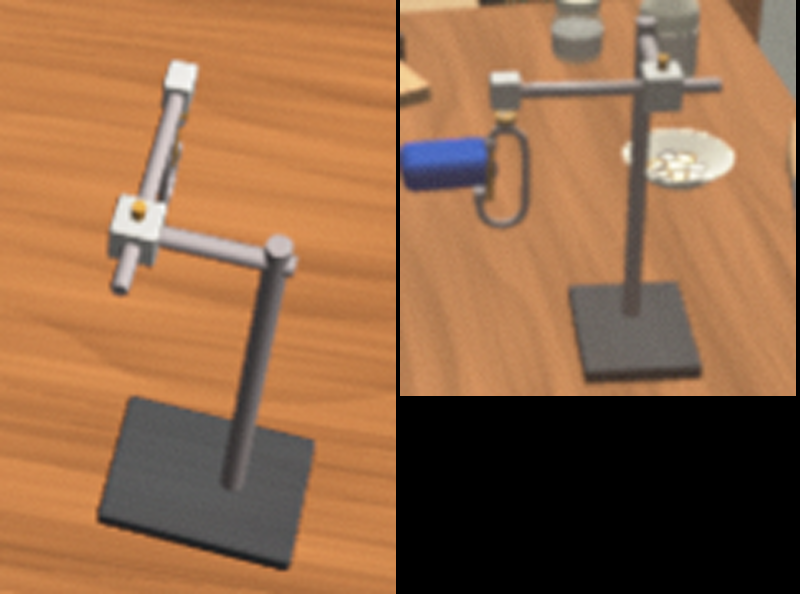

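View pics/c4.png

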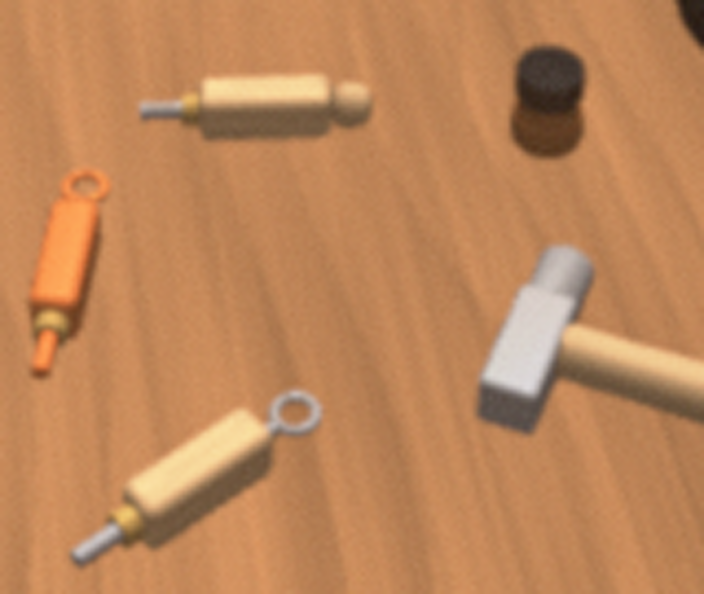

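The crops show four alike tools: orange with eye at scene (150,212) and (260,223), pale with a round pommel at (285,262), and pale with a grey wire eye at (203,228), eye at (207,245). The last is pale and has the eye, so it is the one meant. The stand's arm runs scene (375,225) to (360,285), with the hook below it.

```bash
python3 - <<'E'
from h import *
s=snap('scene');d=snap('side')
def mask(s,box,lo,hi):
    hsv=cv2.cvtColor(s['frame'],cv2.COLOR_RGB2HSV);m=cv2.inRange(hsv,np.array(lo),np.array(hi));o=np.zeros_like(m);x0,y0,x1,y1=box;o[y0:y1,x0:x1]=m[y0:y1,x0:x1];return o
for n,s_,box,pt in (('scene',s,(190,212,216,252),(203,228)),('side',d,(245,368,305,415),(275,392))):
    hsv=cv2.cvtColor(s_['frame'],cv2.COLOR_RGB2HSV);print(n,hsv[pt[1],pt[0]],hsv[420,200] if n=='side' else hsv[260,220])
    steel=mask(s_,box,(0,0,90),(180,70,255)); n_,l,st,c=cv2.connectedComponentsWithStats(steel,connectivity=8)
    for i in range(1,n_):
        if st[i,4]>5: print('steel',st[i],c[i])
    x0,y0,x1,y1=box
    pale=mask(s_,box,(14,60,170),(30,135,255));n_,l,st,c=cv2.connectedComponentsWithStats(pale)
    for i in range(1,n_):
        if st[i,4]>10:
            print('pale',st[i],c[i]); cn=cv2.findContours((l==i).astype(np.uint8),cv2.RETR_EXTERNAL,cv2.CHAIN_APPROX_NONE)[0][0]
            r=cv2.minAreaRect(cn);b=cv2.boxPoints(r);print(onplane(s_,b,0.026).round(4).tolist(), onplane(s_,[c[i]],0.026))
# eye
for uv in ((207.3,245.3),): print('eye scene',onplane(s,[uv],.013))
print('eye side',onplane(d,[(297,378.8)],.013), depthpt(s,[(203,228),(275,392)]) )
# stand base, depth
print('base corners z14',onplane(s,[(320+130/3.3,200+398/3.3),(320+314/3.3,200+440/3.3),(320+98/3.3,200+516/3.3),(320+286/3.3,200+562/3.3)],.014).round(4))
print('block', depthpt(s,[(374,222),(361,266),(372,245)]))
E
```

```text
scene [ 20 101 247] [ 13 162 186]
steel [196 212   3   4  11] [197.09090909 213.36363636]
steel [203 239   9  10  45] [206.77777778 244.33333333]
pale [195 215  14  24 188] [201.67553191 227.18617021]
[[0.4515, -0.3297, 0.026], [0.4398, -0.3134, 0.026], [0.5033, -0.2759, 0.026], [0.5145, -0.2918, 0.026]] [[ 0.47907143 -0.30138215  0.026     ]]
side [ 18 104 241] [ 13 138 196]
steel [291 374  12  10  63] [296.26984127 378.68253968]
steel [246 404  12   9  50] [251.68 407.98]
pale [258 377  33  25 344] [274.16860465 389.17151163]
[[0.4413, -0.3087, 0.026], [0.4969, -0.2754, 0.026], [0.5043, -0.2967, 0.026], [0.4493, -0.3286, 0.026]] [[ 0.47313694 -0.30296279  0.026     ]]
eye scene [[ 0.51926442 -0.27750564  0.013     ]]
eye side [[ 0.51790965 -0.27671463  0.013     ]] [[ 0.47981057 -0.29815192  0.02461317]
 [ 0.86453709 -0.03551215  0.05696207]]
base corners z14 [[0.6563 0.0964 0.014 ]
 [0.6652 0.2135 0.014 ]
 [0.743  0.0887 0.014 ]
 [0.7522 0.2037 0.014 ]]
block [[0.59090388 0.09999166 0.25704376]
 [0.70067369 0.09048578 0.26365972]
 [0.60548808 0.10192995 0.20734239]]
```

```bash
python3 - <<'E'
from h import *
s=manip.sense();M=R.from_quat(s['tool_rot']).as_matrix();print(M.round(3));a=lambda v:np.degrees(np.arctan2(v[1],v[0]))
print('yaw x',a(M[:,0]),'z',a(M[:,2]),'q1-+q6',np.degrees(s['q'][0]),np.degrees(s['q'][5]))
w=snap('wrist');c,d=rays(w,[[320,240]]);print('cam in tool',M.T@(c-s['tcp_pos']),M.T@d[0])
# stand in side view
d=snap('side');sc=snap('scene')
b=d['frame'];cv2.imwrite('pics/hookside.png',cv2.resize(b[155:215,290:350],None,fx=10,fy=10,interpolation=cv2.INTER_NEAREST)[:,:,::-1])
yaw=np.radians(-4.7);X=np.array([np.cos(yaw),np.sin(yaw),0]);Y=np.array([-X[1],X[0],0]);O=np.array([.5865,.1021,0])
f=lambda x,y,z:O+X*x+Y*y+[0,0,z]
P=[f(0,0,.173),f(.016,0,.144),f(.032,0,.18),f(.008,0,.247),f(.016,0,.221),f(.07,0,.014),f(.16,0,.014),f(.07,.12,.014),f(.115,.075,.247)]
print(proj(d,P).round(1).tolist());print(proj(sc,P).round(1).tolist())
cv2.imwrite('pics/armscene.png',cv2.resize(sc['frame'][210:300,340:420],None,fx=6.5,fy=6.5,interpolation=cv2.INTER_NEAREST)[:,:,::-1])
E
```

```text
[[ 0.919 -0.001  0.395]
 [-0.395 -0.001  0.919]
 [-0.    -1.    -0.001]]
yaw x -23.25291012158484 z 66.74710024119015 q1-+q6 56.519441672168504 -10.22758218806055
cam in tool [-0.08108872 -0.1254085  -0.00040902] [ 0.32459801  0.94591312 -0.00298195]
[[299.7, 197.0], [306.6, 207.6], [313.7, 193.7], [303.3, 167.4], [306.9, 177.9], [328.0, 251.9], [364.0, 250.1], [322.1, 225.4], [346.1, 151.4]]
[[372.0, 248.5], [369.2, 263.7], [368.8, 258.9], [374.1, 227.1], [372.2, 239.1], [359.4, 320.6], [349.6, 357.7], [416.3, 333.9], [404.1, 281.3]]
```

View pics/hookside.png

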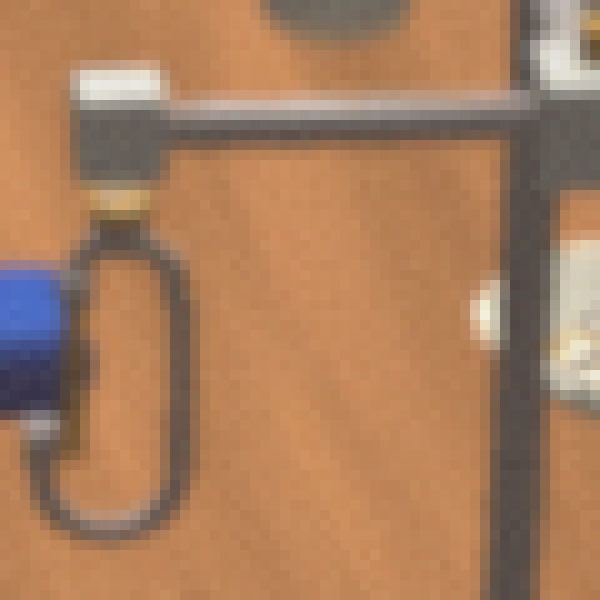

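View pics/armscene.png

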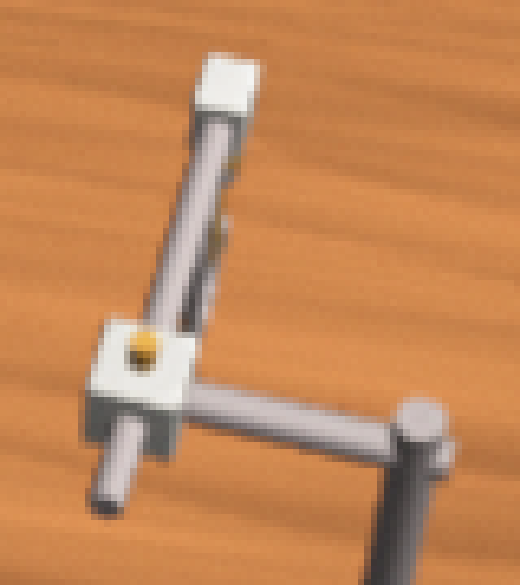

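```bash
cat >> h.py <<'E'
def Rt(yaw,pitch=0):
    # tool x at yaw (deg); pitch>0 raises tool x / pusher x
    x=np.array([1,0,0]);y=np.array([0,0,-1]);z=np.cross(x,y)
    B=np.c_[x,y,z]
    return R.from_euler('z',yaw,degrees=True)*R.from_euler('y',-pitch,degrees=True)*R.from_matrix(B)
def go(pos,rot):
    s=manip.sense();r0=R.from_quat(s['tool_rot'])
    print('shift cm',(r0.inv().apply(np.array(pos)-s['tcp_pos'])*100).round(2),'turn',(r0.inv()*rot).as_rotvec().round(3),'t',round(s['t'],2),'F',s['force'].round(1),'gap',round(s['finger_gap'],3))
def st():
    s=manip.sense();M=R.from_quat(s['tool_rot']).as_matrix()
    print('tcp',s['tcp_pos'].round(4),'yaw x',np.degrees(np.arctan2(M[1,0],M[0,0])).round(1),'pitch',np.degrees(np.arcsin(M[2,0])).round(1),'F',s['force'].round(2),'q',s['q'].round(2),'gap',s['finger_gap'].round(3),'t',s['t'])
E
python3 - <<'E'
from h import *
go([.4626,-.3101,.16],Rt(30.5))
go([.42,.1,.26],Rt(5))
E
```

```text
shift cm [ 54.75   8.84 -72.72] turn [ 0.    -0.938 -0.   ] t 0.4 F [ 0.3 -0.5 -0.1] gap 1.004
shift cm [ 34.64  -1.17 -36.72] turn [ 0.    -0.493 -0.   ] t 0.4 F [ 0.3 -0.5 -0.1] gap 1.004
```

```bash
python3 -m handwheel '[34.6,-1.2,-36.7,0,-0.49,0,6, 34.6,-1.2,-36.7,0,-0.49,0,6, 34.6,-1.2,-36.7,0,-0.49,0,6, 34.6,-1.2,-36.7,0,-0.49,0,6, 34.6,-1.2,-36.7,0,-0.49,0,6, 34.6,-1.2,-36.7,0,-0.49,0,6, 34.6,-1.2,-36.7,0,-0.49,0,6, 34.6,-1.2,-36.7,0,-0.49,0,6, 34.6,-1.2,-36.7,0,-0.49,0,6, 34.6,-1.2,-36.7,0,-0.49,0,6]' 30; python3 -c "
from h import *
go([.4626,-.3101,.12],Rt(30.5));st()"
```

```text
t: 1.23
tcp_pos: [0.388, 0.1867, 0.2585]
tool_rot: [-0.706, -0.03, 0.03, 0.707]
force: [2.0, 0.0, -0.4]
finger_gap: 0.7
shift cm [  3.22  13.85 -50.13] turn [ 0.    -0.448  0.001] t 1.23 F [ 2.   0.  -0.4] gap 0.7Traceback (most recent call last):
  File "<string>", line 3, in <module>
    go([.4626,-.3101,.12],Rt(30.5));st()
                                    ~~^^
  File "h.py", line 39, in st
    print('tcp',s['tcp_pos'].round(4),'yaw x',np.degrees(np.arctan2(M[1,0],M[0,0])).round(1),'pitch',np.degrees(np.arcsin(M[2,0])).round(1),'F',s['force'].round(2),'q',s['q'].round(2),'gap',s['finger_gap'].round(3),'t',s['t'])
                                                                                                                                                                                              ^^^^^^^^^^^^^^^^^^^^^
AttributeError: 'float' object has no attribute 'round'
```

```bash
sed -i "s/s\['finger_gap'\].round(3)/round(float(s['finger_gap']),3)/" h.py; python3 -m handwheel '[3,8,-50,0,-0.44,0,6, 3,8,-50,0,-0.44,0,6, 3,8,-50,0,-0.44,0,6, 3,8,-50,0,-0.44,0,6, 3,8,-50,0,-0.44,0,6, 3,8,-50,0,-0.44,0,6, 3,8,-50,0,-0.44,0,6, 3,8,-50,0,-0.44,0,6, 3,8,-50,0,-0.44,0,6, 3,8,-50,0,-0.44,0,6]'; python3 -c "
from h import *
go([.4626,-.3101,.12],Rt(30.5));st()"
```

```text
t: 2.07
tcp_pos: [0.4427, -0.1903, 0.1972]
tool_rot: [0.683, 0.183, -0.183, -0.683]
force: [0.6, 0.4, 0.2]
finger_gap: 0.705
shift cm [ -4.26   7.73 -11.36] turn [ 0.001 -0.009  0.   ] t 2.07 F [0.6 0.4 0.2] gap 0.705
tcp [ 0.4427 -0.1903  0.1972] yaw x 30.0 pitch 0.0 F [0.59 0.43 0.17] q [-0.64  0.41  1.84  0.    0.89 -2.73] gap 0.705 t 2.0667
```

```bash
python3 - <<'E'
from h import *
s=snap('side','side1.png');snap('scene','scene1.png');snap('wrist','wrist1.png')
x=s['frame'][150:420,180:480][:,:,::-1];cv2.imwrite('pics/g1.png',cv2.resize(x,None,fx=2.2,fy=2.2,interpolation=cv2.INTER_CUBIC))
M=R.from_quat(manip.sense()['tool_rot']).as_matrix();p=manip.sense()['tcp_pos']
print(proj(s,[p,p+M@np.array([-.081,-.125,0])]))
E
```

```text
[[246.14676786 275.33614662]
 [196.1591225  231.78320971]]
```

View pics/side1.png

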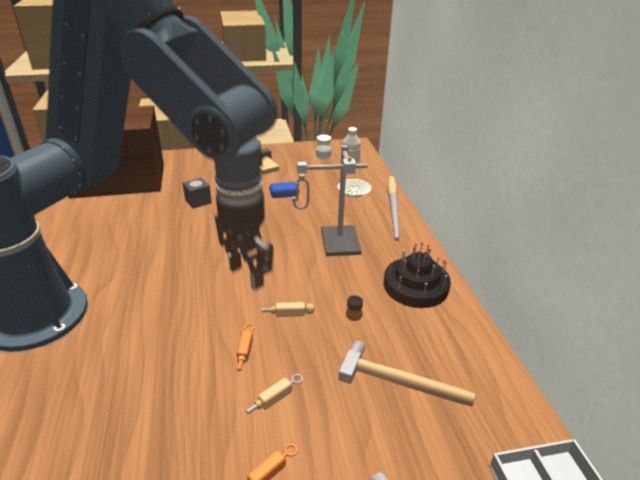

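View pics/wrist1.png

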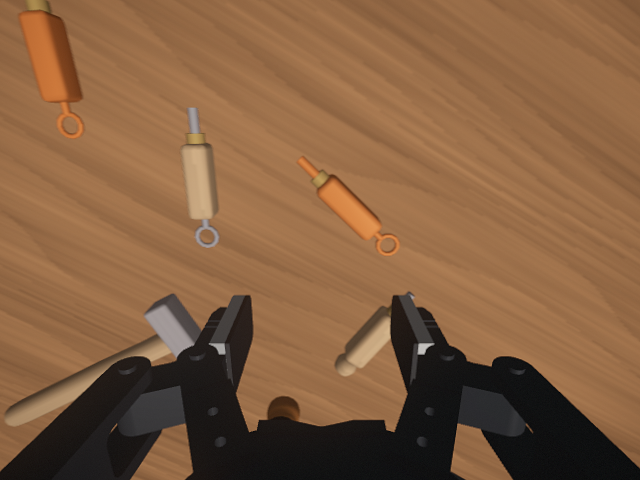

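The wrist view shows the pale pusher, eye at (206,236) and rod tip at (193,108). No camera housing is visible on the gripper. At this yaw, joint 6 would pass its range over the pusher, so I'll take the half-turned grasp. First I'll refine the position.

```bash
python3 - <<'E'
from h import *
w=snap('wrist')
hsv=cv2.cvtColor(w['frame'],cv2.COLOR_RGB2HSV)
box=np.zeros(hsv.shape[:2],np.uint8);box[100:255,165:235]=255
st_=cv2.inRange(hsv,np.array((0,0,60)),np.array((180,75,255)))&box
n,l,s,c=cv2.connectedComponentsWithStats(st_)
for i in range(1,n):
    if s[i,4]>20: print(s[i],c[i], onplane(w,[(s[i,0]+s[i,2]/2-.5,s[i,1]+s[i,3]/2-.5)],.013))
ys,xs=np.where((st_>0)&(np.arange(480)[:,None]>222))
e,_=cv2.minEnclosingCircle(np.c_[xs,ys].astype(np.float32));print('eye',e,onplane(w,[e],.013))
e=onplane(w,[e],.013)[0]
pl=cv2.inRange(hsv,np.array((10,40,120)),np.array((30,110,255)))&box
cs=max(cv2.findContours(pl,cv2.RETR_EXTERNAL,cv2.CHAIN_APPROX_NONE)[0],key=cv2.contourArea);r=cv2.minAreaRect(cs);print(r)
b=onplane(w,cv2.boxPoints(r),.026);print(b.round(4).tolist(),b.mean(0));h=b.mean(0)
t=onplane(w,[(193,109)],.013)[0];v=e-t;print('yaw tip-eye',np.degrees(np.arctan2(v[1],v[0])),np.linalg.norm(v))
E
```

```text
[181 107  13  26 259] [187.12355212 119.4015444 ] [[ 0.42929466 -0.32638738  0.013     ]]
[189 219  25  29 308] [200.68831169 233.75324675] [[ 0.51337007 -0.27671131  0.013     ]]
eye (201.17442321777344, 234.51162719726562) [[ 0.51461285 -0.27599156  0.013     ]]
((193.95767211914062, 181.39993286132812), (76.67379760742188, 31.180294036865234), 82.33319854736328)
[[0.4507, -0.324, 0.026], [0.4354, -0.3038, 0.026], [0.4888, -0.2705, 0.026], [0.5053, -0.292, 0.026]] [ 0.47006463 -0.29757316  0.026     ]
yaw tip-eye 27.40189599857971 0.10729002842770909
```

```bash
python3 -m handwheel '[0,0,-6,0,1.2,0,5, 0,0,-6,0,1.2,0,5, 0,0,-6,0,1.2,0,5, 0,0,-6,0,1.2,0,5, 0,0,-6,0,1.2,0,5, 0,0,-6,0,1.2,0,5, 0,0,-6,0,1.2,0,5, 0,0,-6,0,1.2,0,5, 0,0,-6,0,1.2,0,5, 0,0,-6,0,1.2,0,5]'; python3 -m handwheel '[0,0,0,0,1.2,0,5, 0,0,0,0,1.2,0,5, 0,0,0,0,1.2,0,5, 0,0,0,0,1.2,0,5, 0,0,0,0,1.2,0,5, 0,0,0,0,1.2,0,5, 0,0,0,0,1.2,0,5, 0,0,0,0,1.2,0,5, 0,0,0,0,1.2,0,5, 0,0,0,0,1.2,0,5]'; python3 -c "
from h import *
go([.4626,-.3101,.09],Rt(-149.5));st()"
```

```text
t: 3.1
tcp_pos: [0.4724, -0.2376, 0.1976]
tool_rot: [-0.667, 0.236, -0.235, 0.667]
force: [-0.3, -0.2, -0.1]
finger_gap: 0.581
t: 3.93
tcp_pos: [0.4725, -0.2376, 0.1976]
tool_rot: [-0.417, 0.571, -0.57, 0.417]
force: [0.2, 0.4, -0.2]
finger_gap: 0.587
shift cm [ 7.21 10.76  1.27] turn [ 0.001  0.731 -0.   ] t 3.93 F [ 0.2  0.4 -0.2] gap 0.587
tcp [ 0.4725 -0.2376  0.1976] yaw x -107.6 pitch -0.0 F [ 0.18  0.41 -0.22] q [-0.68  0.47  1.72  0.    0.95 -0.37] gap 0.587 t 3.9333
```

```bash
python3 -m handwheel '[7,7,1.3,0,0.73,0,5, 7,7,1.3,0,0.73,0,5, 7,7,1.3,0,0.73,0,5, 7,7,1.3,0,0.73,0,5, 7,7,1.3,0,0.73,0,5, 7,7,1.3,0,0.73,0,5, 7,7,1.3,0,0.73,0,5, 7,7,1.3,0,0.73,0,5]'; python3 - <<'E'
from h import *
go([.4626,-.3101,.09],Rt(-149.5));st()
w=snap('wrist','wrist2.png')
E
```

```text
t: 4.6
tcp_pos: [0.4642, -0.309, 0.1276]
tool_rot: [-0.189, 0.682, -0.681, 0.189]
force: [0.0, -0.9, 0.6]
finger_gap: 0.586
shift cm [0.2  3.76 0.01] turn [ 0.001  0.008 -0.   ] t 4.6 F [ 0.  -0.9  0.6] gap 0.586
tcp [ 0.4642 -0.309   0.1276] yaw x -149.0 pitch -0.0 F [ 0.05 -0.91  0.62] q [-0.79  0.61  1.71  0.    0.83  0.24] gap 0.586 t 4.6
```

View pics/wrist2.png

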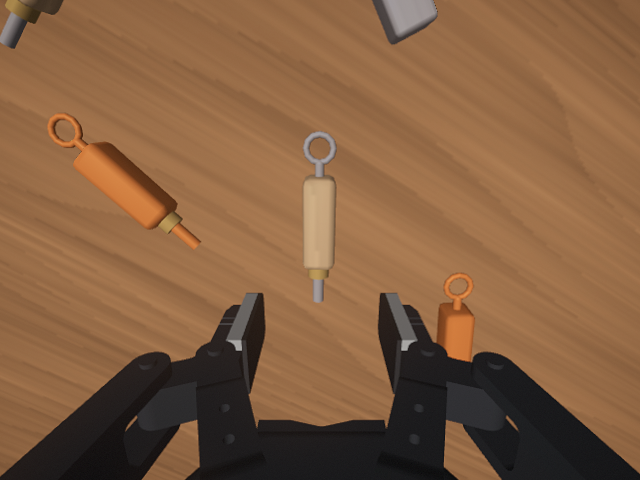

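```bash
python3 - <<'E'
from h import *
w=snap('wrist')
e,t,h=onplane(w,[(319.5,148),(318.3,297)],.013).tolist()+onplane(w,[(319,222)],.026).tolist()
e,t,h=map(np.array,(e,t,h));v=e-t;print(e,t,h,np.degrees(np.arctan2(v[1],v[0])),np.linalg.norm(v))
u=v/np.linalg.norm(v)
g=e-.065*u
print(g);go([g[0],g[1],.02],Rt(np.degrees(np.arctan2(-u[1],-u[0]))))
E
```

```text
[ 0.51612075 -0.27698203  0.013     ] [ 0.42303654 -0.33165117  0.013     ] [ 0.47631642 -0.30049269  0.026     ] 30.426077989700094 0.10795084396869595
[ 0.46007234 -0.30989973  0.013     ]
shift cm [ 0.38 10.77 -0.19] turn [-0.     0.008 -0.   ] t 4.7 F [-0.1 -0.7 -0.2] gap 0.586
```

```bash
python3 -m handwheel '[0.3,4,-0.1,0,0.01,0,5, 0.3,7,-0.1,0,0.01,0,5, 0.3,9,-0.1,0,0.01,0,5, 0.3,10,-0.1,0,0.01,0,5, 0.3,10.7,-0.1,0,0.01,0,5, 0.3,10.7,-0.1,0,0.01,0,5]'; python3 -m handwheel '[0,0,0,0,0,0,1.8, 0,0,0,0,0,0,1.8, 0,0,0,0,0,0,1.8, 0,0,0,0,0,0,1.8, 0,0,0,0,0,0,1.8, 0,0,0,0,0,0,1.8]' 40;  python3 - <<'E'
from h import *
st()
w=snap('wrist','wrist3.png')
E
```

```text
t: 5.2
tcp_pos: [0.4608, -0.3109, 0.0195]
tool_rot: [-0.184, 0.683, -0.682, 0.184]
force: [0.4, 0.0, 0.1]
finger_gap: 0.581
t: 5.7
tcp_pos: [0.4617, -0.312, 0.0217]
tool_rot: [0.183, -0.682, 0.684, -0.184]
force: [0.4, 1.1, 7.3]
finger_gap: 0.247
tcp [ 0.4617 -0.312   0.0217] yaw x -149.9 pitch -0.0 F [0.38 1.11 7.33] q [-0.79  0.79  1.75  0.    0.6   0.25] gap 0.247 t 5.7
```

View pics/wrist3.png

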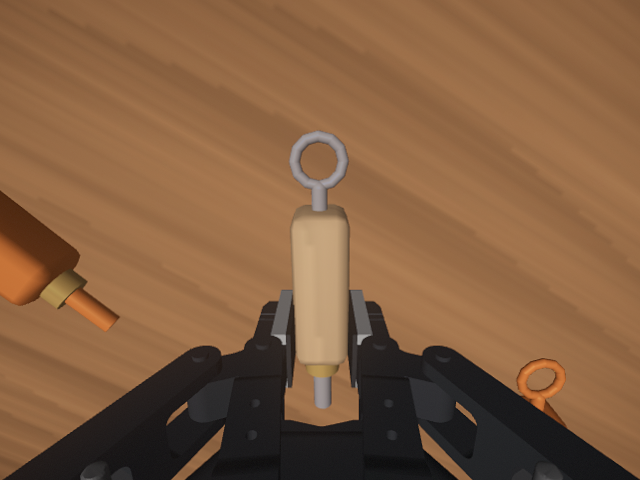

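```bash
python3 -m handwheel '[0,-1,0,0,0,0,1.8, 0,-4,0,0,0,0,1.8, 0,-8,0,0,0,0,1.8, 0,-12,0,0,0,0,1.8, 0,-16,0,0,0,0,1.8, 0,-19,0,0,0,0,1.8, 0,-19,0,0,0,0,1.8]' 60;  python3 - <<'E'
from h import *
st();go([.446,.1135,.20],Rt(175.3))
E
```

```text
t: 6.33
tcp_pos: [0.4638, -0.314, 0.2177]
tool_rot: [0.181, -0.678, 0.687, -0.186]
force: [0.8, 0.0, 1.0]
finger_gap: 0.243
tcp [ 0.4638 -0.314   0.2177] yaw x -149.9 pitch -0.2 F [0.78 0.03 1.02] q [-0.79  0.47  1.64  0.    1.01  0.25] gap 0.243 t 6.3333
shift cm [-19.92   1.31 -37.89] turn [-0.013  0.608 -0.008] t 6.33 F [0.8 0.  1. ] gap 0.243
```

```bash
python3 -m handwheel '[-2,0,-3.8,0,0.06,0,1.8, -4,0,-7.6,0,0.12,0,1.8, -6,0,-11.4,0,0.18,0,1.8, -8,0,-15.2,0,0.24,0,1.8, -10,0,-19,0,0.3,0,1.8, -12,0,-22.7,0,0.36,0,1.8, -14,0,-26.5,0,0.42,0,1.8, -16,0,-30.3,0,0.48,0,1.8, -18,0,-34.1,0,0.54,0,1.8, -19.9,0,-37.9,0,0.6,0,1.8]';python3 -m handwheel '[0,0,0,0,0,0,1.8, 0,0,0,0,0,0,1.8, 0,0,0,0,0,0,1.8]';  python3 - <<'E'
from h import *
st();go([.446,.1135,.20],Rt(175.3))
w=snap('wrist','wrist4.png');s=snap('side','side4.png');c=snap('scene','scene4.png')
a=s['frame'][140:240,240:340];b=c['frame'][190:300,320:420]
o=np.zeros((400,800,3),np.uint8);o[:400,:400]=cv2.resize(a,(400,400),interpolation=cv2.INTER_CUBIC);o[:400,400:764]=cv2.resize(b,(364,400),interpolation=cv2.INTER_CUBIC)
cv2.imwrite('pics/z4.png',o[:,:,::-1])
E
```

```text
t: 7.17
tcp_pos: [0.4425, 0.1069, 0.2102]
tool_rot: [-0.027, -0.707, 0.707, 0.028]
force: [0.6, 0.4, 0.5]
finger_gap: 0.246
t: 7.42
tcp_pos: [0.4431, 0.1049, 0.2102]
tool_rot: [-0.025, -0.706, 0.707, 0.026]
force: [0.3, -0.3, -0.5]
finger_gap: 0.248
tcp [0.4431 0.1049 0.2102] yaw x 175.9 pitch 0.0 F [ 0.34 -0.3  -0.45] q [-0.01  0.36  1.89 -0.    0.89  1.63] gap 0.248 t 7.4167
shift cm [-0.22  1.02 -0.87] turn [-0.001  0.01   0.   ] t 7.42 F [ 0.3 -0.3 -0.5] gap 0.248
```

View pics/wrist4.png

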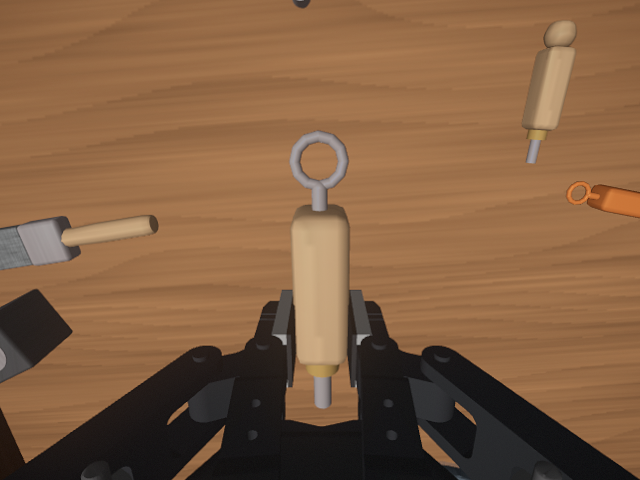

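View pics/z4.png

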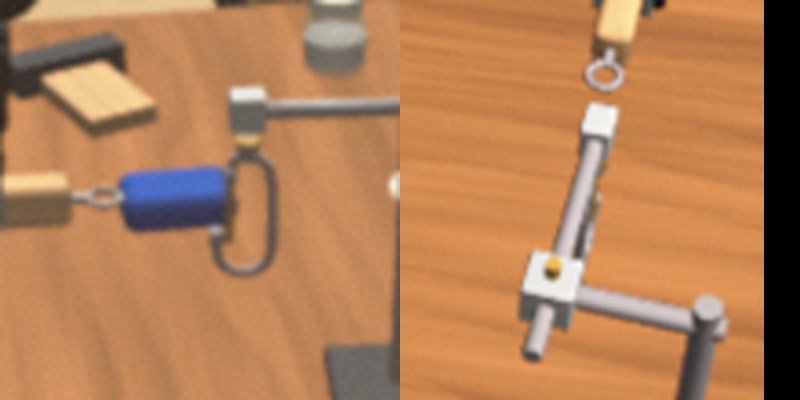

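```bash
python3 -m handwheel '[-1,0.3,-0.3,0,0.01,0,1.8, -2,0.6,-0.6,0,0.01,0,1.8, -3,0.9,-0.85,0,0.01,0,1.8, -3.4,0.9,-0.85,0,0.01,0,1.8, -3.4,0.9,-0.85,0,0.01,0,1.8]';  python3 - <<'E'
from h import *
st();
w=snap('wrist','wrist5.png');s=snap('side','side5.png');c=snap('scene','scene5.png')
a=s['frame'][140:240,240:340];b=c['frame'][190:300,320:420]
o=np.zeros((400,800,3),np.uint8);o[:400,:400]=cv2.resize(a,(400,400),interpolation=cv2.INTER_CUBIC);o[:400,400:764]=cv2.resize(b,(364,400),interpolation=cv2.INTER_CUBIC)
cv2.imwrite('pics/z5.png',o[:,:,::-1])
np.save('w5.npy',w,allow_pickle=True);np.save('s5.npy',s,allow_pickle=True);np.save('c5.npy',c,allow_pickle=True)
E
```

```text
t: 7.98
tcp_pos: [0.4801, 0.1105, 0.2009]
tool_rot: [-0.03, -0.706, 0.706, 0.03]
force: [0.1, 0.1, -0.3]
finger_gap: 0.242
tcp [0.4801 0.1105 0.2009] yaw x 175.1 pitch -0.1 F [ 0.15  0.14 -0.28] q [-0.    0.42  1.81 -0.    0.91  1.65] gap 0.242 t 7.9833
```

View pics/wrist5.png

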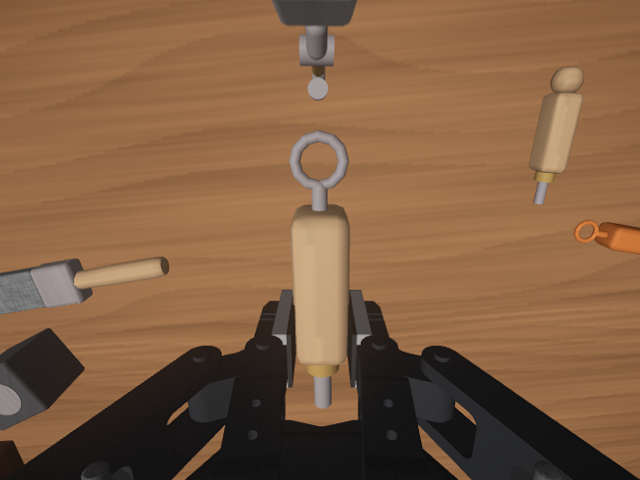

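View pics/z5.png

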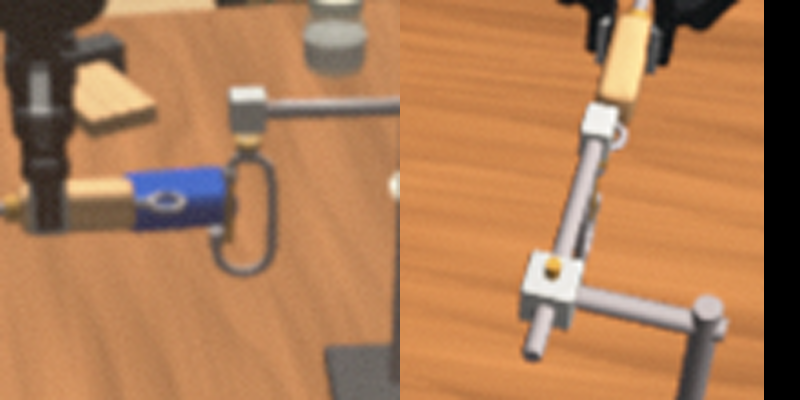

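The wrist view shows the nose head at (318,88), the gate hinge just behind it, and the eye at (319,160), so they are in line sideways.

```bash
python3 - <<'E'
from h import *
w=np.load('w5.npy',allow_pickle=True).item();s=np.load('s5.npy',allow_pickle=True).item()
st()
tcp=manip.sense()['tcp_pos'];X=np.array([np.cos(np.radians(-4.9)),np.sin(np.radians(-4.9)),0]);Y=np.array([-X[1],X[0],0])
ez=tcp[2]-.0087
n=onplane(w,[(317.8,88.3)],.173)[0];e=onplane(w,[(319.3,160)],ez)[0]
e1=onplane(w,[(290,160),(349,160)],ez);print('eye width',np.linalg.norm(e1[0]-e1[1]))
print('nose',n,'eye',e,'along',(n-e)@X,'lat',(n-e)@Y,'eye from tcp',(e-tcp)@X)
print('depth nose,eye',depthpt(w,[(318,88),(293,160),(345,160),(319,186)]).round(4).tolist())
# side crosscheck
print('side nose',tri(w,[(317.8,88.3)],s,[(240+215/4-.5,140+229/4-.5)]),'eye',tri(w,[(319.3,160)],s,[(240+166/4-.5,140+202/4-.5)]))
E
```

```text
tcp [0.4777 0.1109 0.201 ] yaw x 175.2 pitch 0.1 F [ 0.56 -0.08 -0.22] q [-0.    0.42  1.81 -0.    0.91  1.65] gap 0.248 t 8.1333
eye width 0.02161422199389354
nose [0.57101505 0.10385047 0.173     ] eye [0.54525391 0.10537276 0.19234474] along 0.025797023222251247 lat 0.000683702213470891 eye from tcp 0.06778912085292173
depth nose,eye [[0.5711, 0.1038, 0.1731], [0.5462, 0.1148, 0.194], [0.5448, 0.0962, 0.1956], [0.5361, 0.1063, 0.1948]]
side nose (array([0.57145879, 0.10379173, 0.17392158]), np.float64(0.0010229413246378304)) eye (array([0.54495444, 0.10543205, 0.19285781]), np.float64(0.0007200341070975827))
```

```bash
python3 -m handwheel '[0,0.7,0,0,0,0,1.8, 0,1.45,0,0,0,0,1.8, -0.6,1.45,-0.05,0,0,0,1.8, -1.2,1.45,-0.05,0,0,0,1.8, -1.6,1.45,-0.05,0,0,0,1.8, -1.6,1.45,-0.05,0,0,0,1.8, -1.6,1.45,-0.05,0,0,0,1.8]';  cat > look.py <<'E'
from h import *
import sys
st();k=sys.argv[1]
F=[]
w=snap('wrist');s=snap('side');F.append(manip.sense()['force'])
a=s['frame'][145:225,260:340];b=w['frame'][40:240,220:420]
o=np.zeros((400,800,3),np.uint8);o[:,:400]=cv2.resize(a,(400,400),interpolation=cv2.INTER_CUBIC);o[:,400:]=cv2.resize(b,(400,400),interpolation=cv2.INTER_CUBIC)
cv2.imwrite('pics/z%s.png'%k,o[:,:,::-1]);print(F[0].round(2))
E
python3 look.py 6
```

```text
t: 8.72
tcp_pos: [0.4947, 0.11, 0.1869]
tool_rot: [0.03, 0.706, -0.706, -0.03]
force: [0.7, -0.6, -0.2]
finger_gap: 0.243
tcp [0.4947 0.11   0.1869] yaw x 175.2 pitch -0.0 F [ 0.68 -0.56 -0.24] q [-0.    0.46  1.79 -0.    0.89  1.65] gap 0.243 t 8.7167
[-0.35  0.43  0.23]
```

View pics/z6.png

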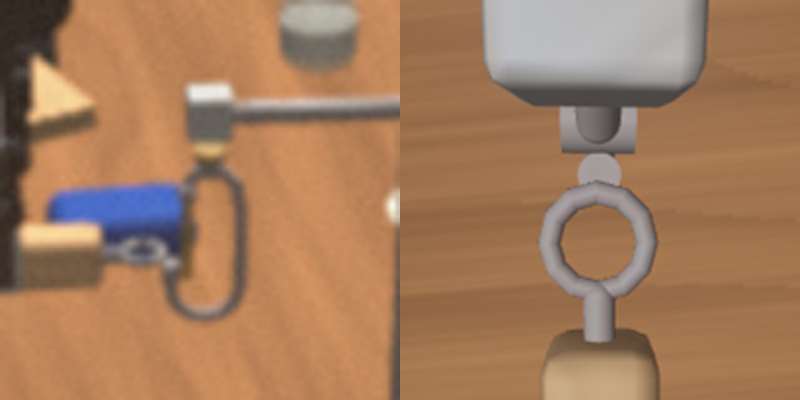

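The wrist crop shows the eye directly in line with the nose head and just above it, with nothing touching yet. I'll push in small steps.

```bash
python3 -m handwheel '[-0.1,0,0,0,0,0,1.8, -0.2,0,0,0,0,0,1.8, -0.3,0,0,0,0,0,1.8, -0.4,0,0,0,0,0,1.8, -0.5,0,0,0,0,0,1.8, -0.6,0,0,0,0,0,1.8, -0.7,0,0,0,0,0,1.8, -0.7,0,0,0,0,0,1.8, -0.7,0,0,0,0,0,1.8]'; python3 look.py 7
```

```text
t: 9.57
tcp_pos: [0.501, 0.1095, 0.1868]
tool_rot: [0.03, 0.706, -0.706, -0.03]
force: [-0.7, 0.0, 0.3]
finger_gap: 0.245
tcp [0.501  0.1095 0.1868] yaw x 175.2 pitch 0.0 F [-0.67  0.03  0.31] q [-0.    0.47  1.77  0.    0.9   1.65] gap 0.245 t 9.5667
[-0.96 -0.04 -1.12]
```

View pics/z7.png

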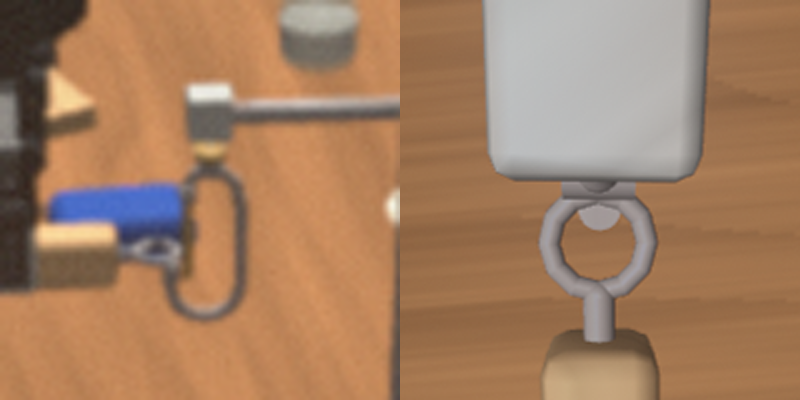

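```bash
python3 -m handwheel '[-0.1,0,0,0,0,0,1.8, -0.2,0,0,0,0,0,1.8, -0.3,0,0,0,0,0,1.8, -0.4,0,0,0,0,0,1.8, -0.5,0,0,0,0,0,1.8, -0.5,0,0,0,0,0,1.8, -0.5,0,0,0,0,0,1.8]'; python3 look.py 8
```

```text
t: 10.25
tcp_pos: [0.5055, 0.1091, 0.1865]
tool_rot: [-0.029, -0.706, 0.707, 0.03]
force: [-1.3, 0.1, -0.6]
finger_gap: 0.243
tcp [0.5055 0.1091 0.1865] yaw x 175.2 pitch 0.1 F [-1.29  0.14 -0.58] q [-0.    0.47  1.76 -0.    0.91  1.65] gap 0.243 t 10.25
[-2.33  0.43 -2.74]
```

View pics/z8.png

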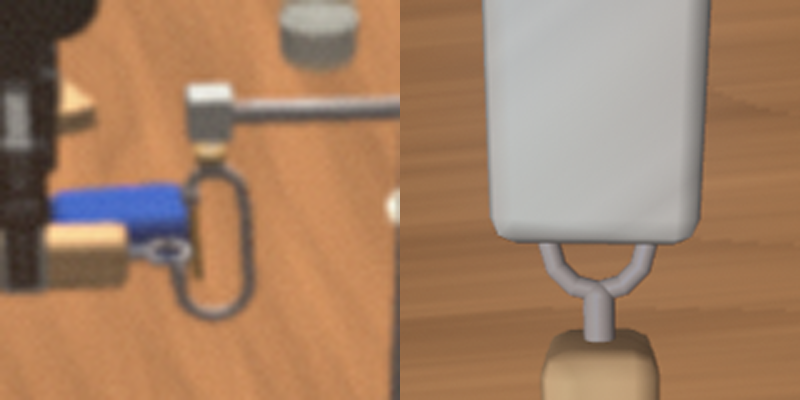

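```bash
python3 -m handwheel '[-0.1,0,0,0,0,0,1.8, -0.2,0,0,0,0,0,1.8, -0.3,0,0,0,0,0,1.8, -0.4,0,0,0,0,0,1.8, -0.4,0,0,0,0,0,1.8, -0.4,0,0,0,0,0,1.8]'; python3 look.py 9
```

```text
t: 10.85
tcp_pos: [0.51, 0.1087, 0.1868]
tool_rot: [-0.03, -0.706, 0.706, 0.03]
force: [-1.8, -0.2, -2.3]
finger_gap: 0.244
tcp [0.51   0.1087 0.1868] yaw x 175.2 pitch 0.0 F [-1.84 -0.19 -2.34] q [-0.    0.48  1.75 -0.    0.91  1.65] gap 0.244 t 10.85
[-1.59  0.35 -2.27]
```

View pics/z9.png

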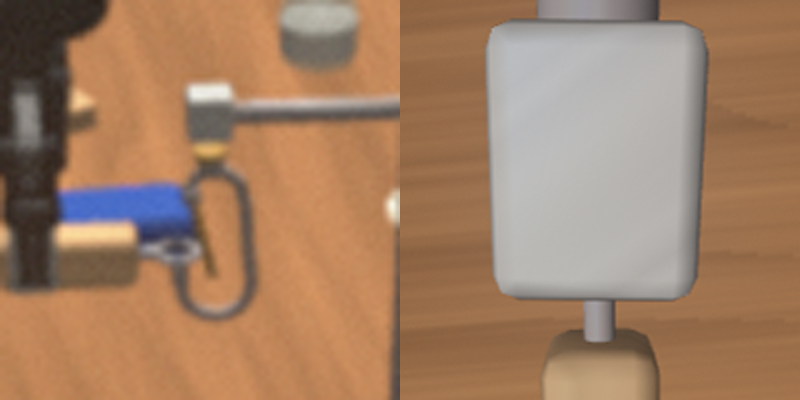

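```bash
python3 - <<'E'
from h import *
s=snap('side');a=s['frame'][170:218,280:328];cv2.imwrite('pics/z10.png',cv2.resize(a,(576,576),interpolation=cv2.INTER_CUBIC)[:,:,::-1])
st();X=np.array([np.cos(np.radians(-4.8)),np.sin(np.radians(-4.8)),0])
t=manip.sense()['tcp_pos'];e=t+X*.0678;e[2]=t[2]-.0087
n=np.array([.571,.1038,.173])
f=lambda p:((proj(s,p)-[280,170]+.5)*12).round(0).tolist()
print(e,(e-n)@X,f([e,e+X*.011,e-X*.011]));print('nose unpushed and +5mm',f([n,n+X*.005-[0,0,.0014],n+X*.016-[0,0,.029],n+X*.032]))
E
```

```text
tcp [0.5099 0.1087 0.1868] yaw x 175.2 pitch 0.0 F [-2.03 -0.1  -3.29] q [-0.    0.48  1.75 -0.    0.91  1.65] gap 0.244 t 11.0
[0.57748299 0.10301886 0.1780669 ] 0.0065256159645716225 [[194.0, 308.0], [252.0, 305.0], [136.0, 310.0]]
nose unpushed and +5mm [[160.0, 332.0], [186.0, 337.0], [244.0, 460.0], [328.0, 325.0]]
```

View pics/z10.png

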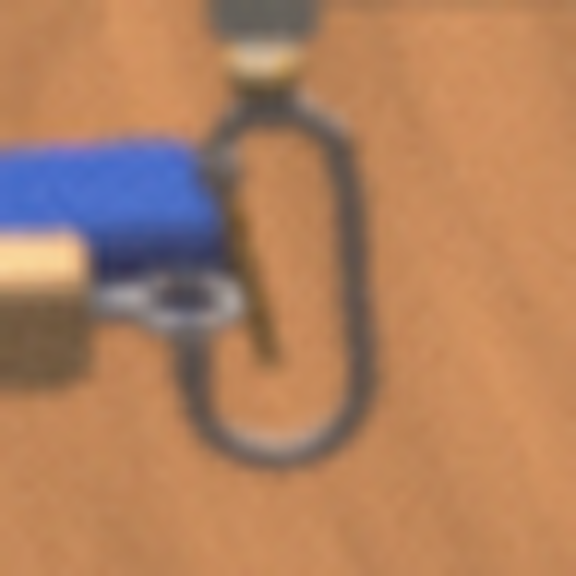

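The zoomed side view shows the eye ring at crop (187,300), centred over the nose bar leaving below it at (188,345). The gate is swung in by about 0.2 rad. Lowering now.

```bash
python3 -m handwheel '[0,0.2,0,0,0,0,1.8, 0,0.5,0,0,0,0,1.8, 0,0.8,0,0,0,0,1.8, 0,0.8,0,0,0,0,1.8]'; python3 - <<'E'
from h import *
s=snap('side');a=s['frame'][170:218,280:328];cv2.imwrite('pics/z11.png',cv2.resize(a,(576,576),interpolation=cv2.INTER_CUBIC)[:,:,::-1])
st()
E
```

```text
t: 11.33
tcp_pos: [0.5099, 0.1088, 0.1783]
tool_rot: [0.03, 0.707, -0.706, -0.03]
force: [-1.3, 0.3, -2.4]
finger_gap: 0.243
tcp [0.5099 0.1088 0.1784] yaw x 175.2 pitch 0.0 F [-1.92 -0.13 -2.8 ] q [-0.    0.49  1.76  0.    0.89  1.65] gap 0.245 t 11.3833
```

View pics/z11.png

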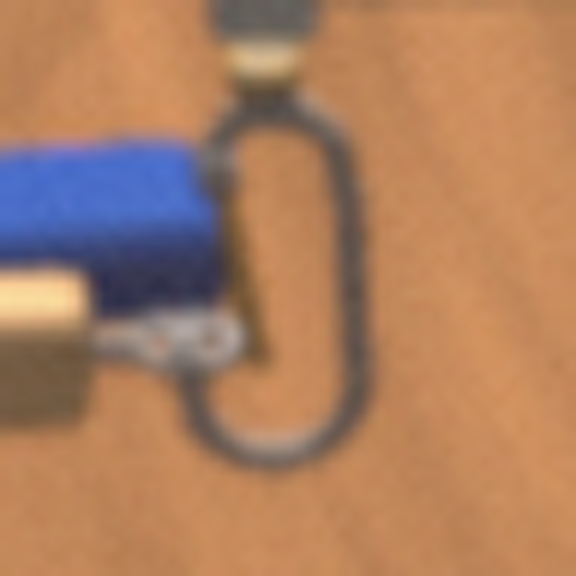

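The nose head now shows bright inside the hole at (185,335), and the force is about 2 N. Carrying on down.

```bash
python3 -m handwheel '[0,0.3,0,0,0,0,1.8, 0,0.6,0,0,0,0,1.8, 0,0.9,0,0,0,0,1.8, 0,1.2,0,0,0,0,1.8, 0,1.3,0,0,0,0,1.8, 0,1.3,0,0,0,0,1.8]'; python3 - <<'E'
from h import *
s=snap('side');a=s['frame'][170:218,280:328];cv2.imwrite('pics/z12.png',cv2.resize(a,(576,576),interpolation=cv2.INTER_CUBIC)[:,:,::-1])
st()
E
```

```text
t: 11.88
tcp_pos: [0.5105, 0.1086, 0.1656]
tool_rot: [-0.03, -0.706, 0.707, 0.03]
force: [0.1, 0.2, -1.9]
finger_gap: 0.242
tcp [0.5105 0.1087 0.1658] yaw x 175.2 pitch -0.1 F [ 0.56 -0.51  0.02] q [-0.    0.51  1.77 -0.    0.86  1.65] gap 0.245 t 11.9333
```

View pics/z12.png

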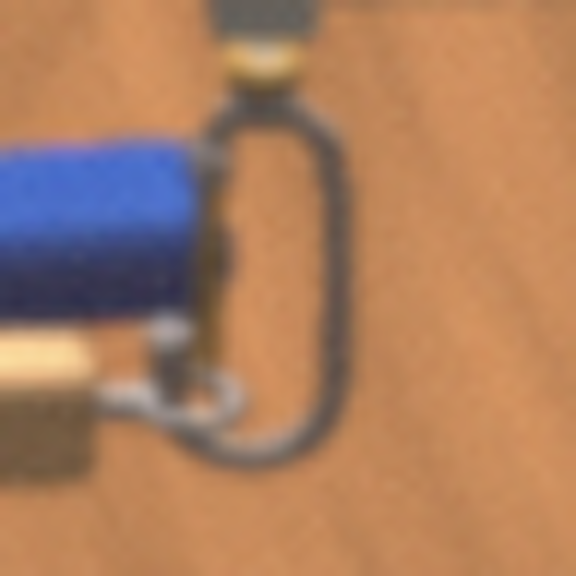

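The view shows the nose head (170,325) standing up through the eye, with the ring below the gate's end. The gate is shut again (vertical, end at (205,365)) and there is no force. Next I'll check how far I can tip the tool down towards hanging before the wrist (q5 ≥ 0) runs out.

```bash
python3 - <<'E'
from h import *
s=manip.sense()
D=[(.528,1.9618,1.1814,(.2464,.5738),.2476,.9865),(.47,2.19,.95,(.4725,-.2376),.1976,-.68),(.61,2.32,.83,(.4642,-.309),.1276,-.79),(.79,2.54,.6,(.4617,-.312),.0217,-.79),(.41,2.25,.89,(.4427,-.1903),.1972,-.64),(s['q'][1],s['q'][1]+s['q'][2],s['q'][4],s['tcp_pos'][:2],s['tcp_pos'][2],s['q'][0])]
A=[];b=[]
for q2,q23,q5,p,z,q1 in D:
    r=p[0]*np.cos(q1)+p[1]*np.sin(q1);print(r,-p[0]*np.sin(q1)+p[1]*np.cos(q1))
    A+= [[1,0,np.sin(q2),np.sin(q23)],[0,1,np.cos(q2),np.cos(q23)]];b+=[r,z]
x,res,_,_=np.linalg.lstsq(np.array(A),np.array(b),rcond=None);print('r0,z0,L1,L2',x,np.abs(np.array(A)@x-b).max())
r0,z0,L1,L2=x
from scipy.optimize import fsolve
for Lt in (.2,.26,.32):
  for ph in (0,15,30,40,50,60):
    f=np.radians(ph);C=np.array([16-16*np.cos(f),160-16*np.sin(f)]);T=C-66*np.array([np.cos(f),np.sin(f)])+8.7*np.array([-np.sin(f),np.cos(f)])
    T=T/1000+[.571,0]; W=T+Lt*np.array([-np.sin(f),np.cos(f)]) 
    g=lambda q:[r0+L1*np.sin(q[0])+L2*np.sin(q[1])-W[0],z0+Lt+L1*np.cos(q[0])+L2*np.cos(q[1])-W[1]]
    q=fsolve(g,[.5,2.3]);print(Lt,ph,q.round(2),'q3',(q[1]-q[0]).round(2),'q5',(np.pi-f-q[1]).round(2),np.round(g(q),3))
E
```

```text
0.614524177589888 0.11099295093595704
0.5168043321166016 0.11235342587350591
0.5462241567028088 0.11225778651971263
0.546595603230931 0.10837036739171188
0.46873408450663956 0.11173959916575008
0.5100290448997954 0.11098441247077898
r0,z0,L1,L2 [-0.00662154 -0.00887922  0.48063083  0.38041124] 0.027300208748659127
0.2 0 [0.48 2.28] q3 1.8 q5 0.86 [0. 0.]
0.2 15 [0.45 2.41] q3 1.97 q5 0.47 [-0.  0.]
0.2 30 [0.46 2.58] q3 2.11 q5 0.04 [-0.  0.]
0.2 40 [0.51 2.7 ] q3 2.19 q5 -0.26 [-0.  0.]
0.2 50 [0.58 2.83] q3 2.25 q5 -0.56 [ 0. -0.]
0.2 60 [0.67 2.95] q3 2.28 q5 -0.86 [ 0. -0.]
0.26 0 [0.48 2.28] q3 1.8 q5 0.86 [0. 0.]
0.26 15 [0.43 2.44] q3 2.01 q5 0.44 [-0.  0.]
0.26 30 [0.44 2.64] q3 2.2 q5 -0.02 [-0.  0.]
0.26 40 [0.5 2.8] q3 2.3 q5 -0.36 [-0.  0.]
0.26 50 [0.61 2.98] q3 2.37 q5 -0.71 [ 0. -0.]
0.26 60 [0.75 3.16] q3 2.41 q5 -1.06 [-0.  0.]
0.32 0 [0.48 2.28] q3 1.8 q5 0.86 [ 0. -0.]
0.32 15 [0.41 2.46] q3 2.06 q5 0.42 [-0.  0.]
0.32 30 [0.43 2.71] q3 2.28 q5 -0.09 [-0.  0.]
0.32 40 [0.51 2.92] q3 2.41 q5 -0.48 [-0.  0.]
0.32 50 [0.67 3.16] q3 2.5 q5 -0.89 [ 0. -0.]
0.32 60 [0.87 3.41] q3 2.54 q5 -1.31 [-0. -0.]
```

```bash
python3 - <<'E'
from h import *
st();p=manip.sense()['tcp_pos'];go(p-[0,0,.0189],Rt(175.2,-12))
E
python3 -m handwheel '[0,0.4,0,0,0,0.042,1.8, 0,0.8,0,0,0,0.084,1.8, 0,1.15,0,0,0,0.126,1.8, 0,1.5,0,0,0,0.168,1.8, 0,1.9,0,0,0,0.21,1.8, 0,1.9,0,0,0,0.21,1.8, 0,1.9,0,0,0,0.21,1.8]'; cat > look2.py <<'E'
from h import *
import sys
k=sys.argv[1];s=snap('side');a=s['frame'][165:225,270:330];cv2.imwrite('pics/z%s.png'%k,cv2.resize(a,(600,600),interpolation=cv2.INTER_CUBIC)[:,:,::-1])
st()
E
python3 look2.py 13
```

```text
tcp [0.5105 0.1087 0.1658] yaw x 175.2 pitch -0.1 F [ 0.56 -0.51  0.02] q [-0.    0.51  1.77 -0.    0.86  1.65] gap 0.245 t 11.9333
shift cm [0.   1.89 0.  ] turn [-0.    -0.     0.209] t 11.93 F [ 0.6 -0.5  0. ] gap 0.245
t: 12.52
tcp_pos: [0.5097, 0.1088, 0.1468]
tool_rot: [-0.103, -0.7, 0.706, -0.044]
force: [0.4, -0.0, -0.8]
finger_gap: 0.246
tcp [0.5107 0.1087 0.1472] yaw x 175.2 pitch -12.1 F [ 0.25 -0.23 -0.76] q [ 0.01  0.5   1.92 -0.04  0.51  1.69] gap 0.24 t 12.5667
```

View pics/z13.png

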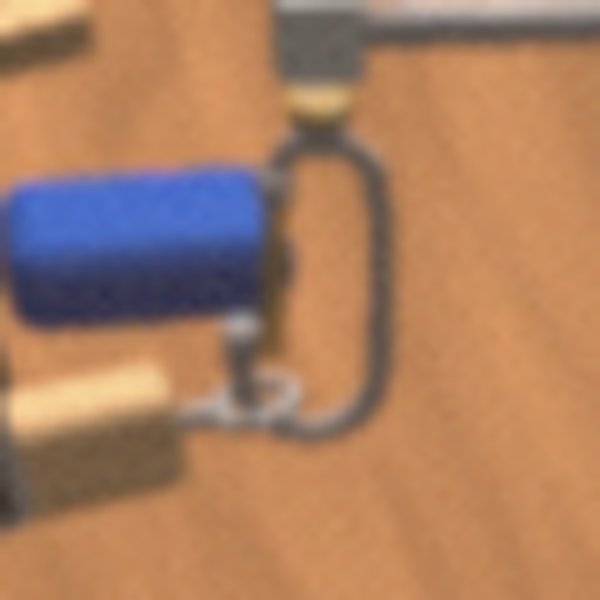

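```bash
python3 - <<'E'
from h import *
p=manip.sense()['tcp_pos'];go(p+[.004,-.0003,-.0193],Rt(175.2,-24))
E
```

```text
shift cm [ 0.01  1.97 -0.  ] turn [-0.    -0.     0.208] t 12.57 F [ 0.2 -0.2 -0.8] gap 0.24
```

```bash

python3 -m handwheel '[0,0.4,0,0,0,0.04,1.8, 0,0.8,0,0,0,0.08,1.8, 0,1.2,0,0,0,0.12,1.8, 0,1.6,0,0,0,0.16,1.8, 0,1.95,0,0,0,0.205,1.8, 0,1.95,0,0,0,0.205,1.8, 0,1.95,0,0,0,0.205,1.8]'; python3 look2.py 14
```

```text
t: 13.15
tcp_pos: [0.5148, 0.1083, 0.1279]
tool_rot: [-0.174, -0.685, 0.698, -0.116]
force: [0.8, -0.2, -0.7]
finger_gap: 0.242
tcp [0.5152 0.1082 0.1282] yaw x 175.2 pitch -23.8 F [ 0.5  -0.29 -0.61] q [ 0.02  0.54  2.06 -0.32  0.13  1.98] gap 0.242 t 13.2
```

View pics/z14.png

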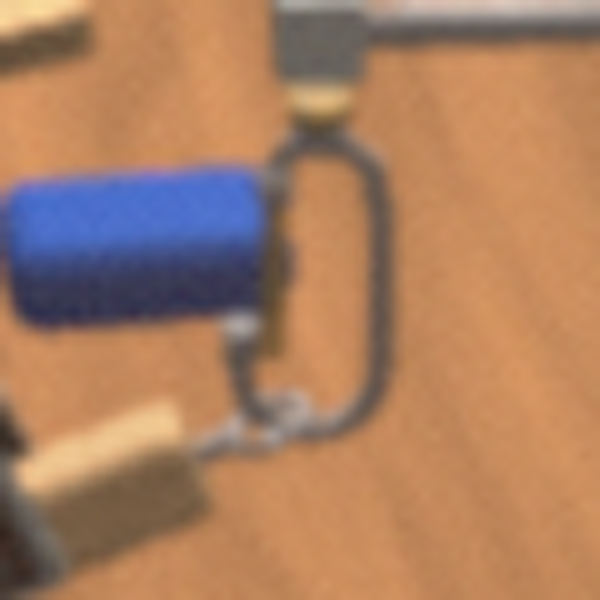

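The ring is threaded on the lower bend at crop (265,425) and the handle is tipped about 24°. The force is near nil and the gate shut. The wrist is at its limit (q5 = 0.13), so I'll let go here with the fingers opening wide around the handle.

```bash

python3 -m handwheel '[0,0,0,0,0,0,8.5, 0,0,0,0,0,0,8.5, 0,0,0,0,0,0,8.5, 0,0,0,0,0,0,8.5, 0,0,0,0,0,0,8.5, 0,0,0,0,0,0,8.5]' 20; python3 look2.py 15; python3 -m handwheel '[0,0,0,0,0,0,8.5, 0,0,0,0,0,0,8.5, 0,0,0,0,0,0,8.5, 0,0,0,0,0,0,8.5, 0,0,0,0,0,0,8.5, 0,0,0,0,0,0,8.5]';sed -i 's/165:225,270:330/160:280,260:380/' look2.py; python3 look2.py 16
```

```text
t: 13.7
tcp_pos: [0.5141, 0.1084, 0.1278]
tool_rot: [-0.175, -0.685, 0.697, -0.116]
force: [-0.9, -0.2, 0.5]
finger_gap: 0.999
tcp [0.5141 0.1084 0.1278] yaw x 175.2 pitch -23.8 F [-0.32  0.06  0.19] q [ 0.02  0.54  2.07 -0.32  0.13  1.98] gap 0.995 t 13.75
t: 14.25
tcp_pos: [0.514, 0.1084, 0.1277]
tool_rot: [-0.175, -0.685, 0.697, -0.116]
force: [0.0, -0.5, -0.2]
finger_gap: 0.997
tcp [0.5141 0.1084 0.1277] yaw x 175.2 pitch -23.8 F [-0.06 -0.69 -0.58] q [ 0.02  0.54  2.07 -0.32  0.13  1.98] gap 0.994 t 14.3
```

View pics/z15.png

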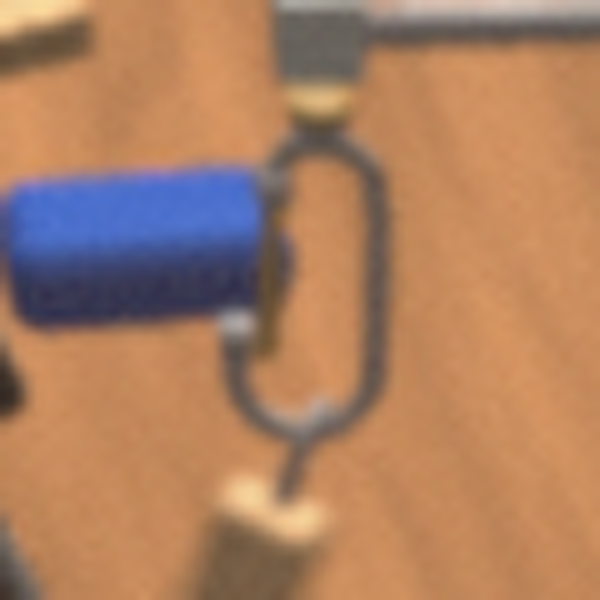

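View pics/z16.png

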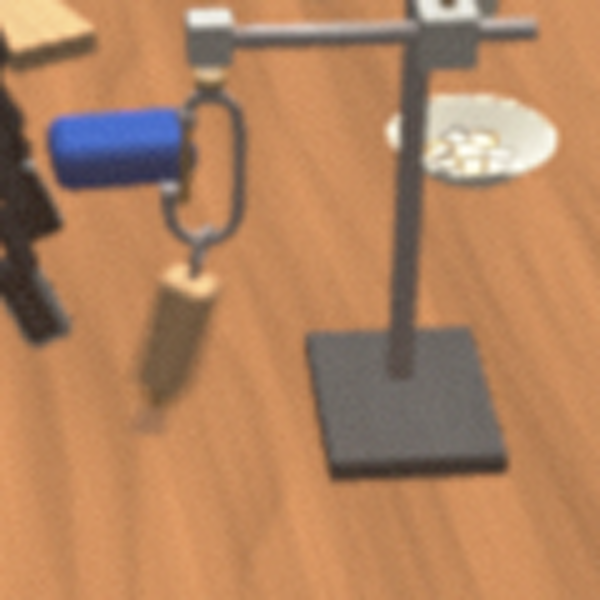

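It hangs by the eye with the gate shut, swinging in line and decaying. I'll back the gripper off clear and wait.

```bash

python3 -m handwheel '[0.5,-1,0,0,0,0,8.5, 1,-2,0,0,0,0,8.5, 1.5,-3,0,0,0,0,8.5, 2,-4,0,0,0,0,8.5, 2.5,-5,0,0,0,0,8.5, 3,-6,0,0,0,0,8.5, 3.5,-7,0,0,0,0,8.5, 4,-8,0,0,0,0,8.5, 4,-8,0,0,0,0,8.5, 4,-8,0,0,0,0,8.5]'; python3 look2.py 17; for i in 1 2 3 4; do python3 -m handwheel '[0,0,0,0,0,0,8.5, 0,0,0,0,0,0,8.5, 0,0,0,0,0,0,8.5, 0,0,0,0,0,0,8.5, 0,0,0,0,0,0,8.5, 0,0,0,0,0,0,8.5, 0,0,0,0,0,0,8.5, 0,0,0,0,0,0,8.5, 0,0,0,0,0,0,8.5, 0,0,0,0,0,0,8.5]' >/dev/null; done; python3 look2.py 18
```

```text
t: 15.13
tcp_pos: [0.4453, 0.1143, 0.1856]
tool_rot: [-0.175, -0.685, 0.697, -0.117]
force: [-0.1, -0.4, -0.1]
finger_gap: 0.992
tcp [0.4458 0.1143 0.1853] yaw x 175.2 pitch -23.9 F [-0.25 -0.53  1.1 ] q [ 0.04  0.35  2.17 -0.23  0.21  1.91] gap 0.998 t 15.1833
tcp [0.4454 0.1142 0.1848] yaw x 175.2 pitch -23.8 F [ 0.57 -0.66  0.51] q [ 0.04  0.35  2.17 -0.23  0.21  1.91] gap 0.995 t 18.5667
```

View pics/z18.png

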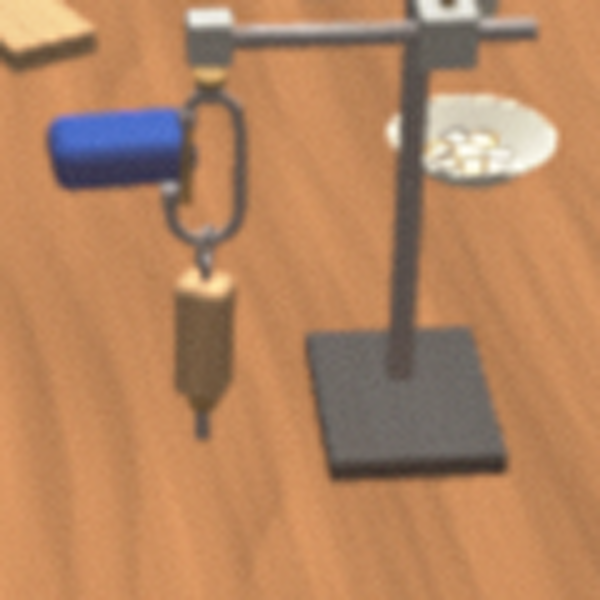

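The pusher hangs upright, ring on the bend at crop (205,238). I'll check that it is still and that the rest of the bench hasn't moved.

```bash
cat > diff.py <<'E'
from h import *
import subprocess
f=[]
for i in range(5):
    s=snap('side');f.append(s['frame'][180:260,280:325].astype(int))
for i in range(1,5): print(i,np.abs(f[i]-f[0]).max(2).mean().round(2),(np.abs(f[i]-f[0]).max(2)>25).sum())
E
python3 diff.py; for i in 1 2 3 4 5; do python3 -m handwheel '[0,0,0,0,0,0,8.5, 0,0,0,0,0,0,8.5, 0,0,0,0,0,0,8.5, 0,0,0,0,0,0,8.5, 0,0,0,0,0,0,8.5, 0,0,0,0,0,0,8.5, 0,0,0,0,0,0,8.5, 0,0,0,0,0,0,8.5, 0,0,0,0,0,0,8.5, 0,0,0,0,0,0,8.5]' >/dev/null; done; python3 diff.py; python3 - <<'E'
from h import *
s=snap('side','side20.png');c=snap('scene','scene20.png');st()
b=cv2.imread('pics/scene0.png')[:,:,::-1].astype(int);m=((np.abs(c['frame'].astype(int)-b).max(2)>45)*255).astype(np.uint8)
m=cv2.morphologyEx(m,cv2.MORPH_OPEN,np.ones((2,2)));n,l,q,cc=cv2.connectedComponentsWithStats(m)
print([q[i].tolist() for i in range(1,n) if q[i,4]>8])
E
```

```text
1 3.11 4
2 3.89 68
3 4.5 109
4 4.93 133
1 2.71 0
2 2.66 0
3 2.7 0
4 2.7 0
tcp [0.4455 0.1142 0.1848] yaw x 175.2 pitch -23.8 F [ 0.18  0.   -0.05] q [ 0.04  0.35  2.17 -0.23  0.21  1.91] gap 0.994 t 23.3333
[[383, 0, 12, 20, 129], [354, 0, 138, 203, 10846], [623, 0, 16, 13, 124], [317, 4, 25, 43, 504], [344, 19, 26, 23, 267], [324, 29, 5, 5, 18], [332, 30, 6, 8, 34], [349, 45, 4, 5, 15], [321, 52, 30, 19, 283], [593, 77, 47, 52, 1210], [196, 212, 4, 5, 17], [198, 218, 12, 20, 139], [201, 238, 12, 12, 78], [371, 260, 6, 10, 37], [362, 276, 9, 19, 86]]
```

View pics/side20.png

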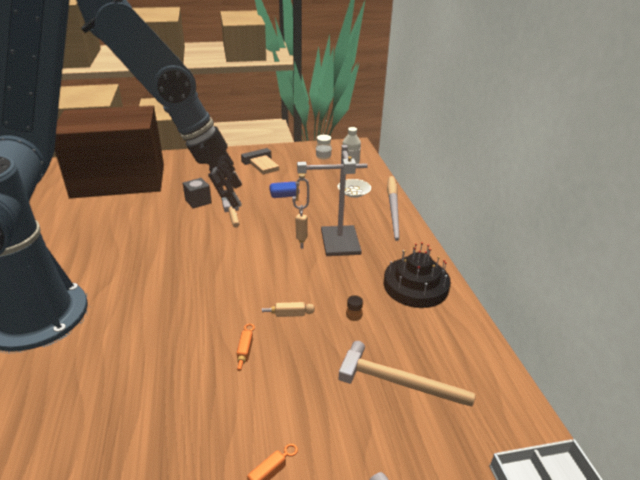

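View pics/scene20.png

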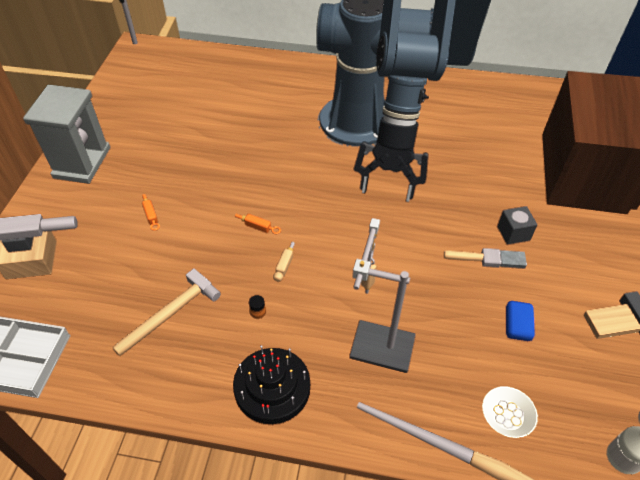

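Only the robot, the pusher's old place and the hook area have changed. One last stillness check over a longer interval.

```bash
python3 -m handwheel '[0,0,0,0,0,0,8.5, 0,0,0,0,0,0,8.5, 0,0,0,0,0,0,8.5, 0,0,0,0,0,0,8.5, 0,0,0,0,0,0,8.5, 0,0,0,0,0,0,8.5, 0,0,0,0,0,0,8.5, 0,0,0,0,0,0,8.5, 0,0,0,0,0,0,8.5, 0,0,0,0,0,0,8.5]' >/dev/null; python3 - <<'E'
from h import *
b=cv2.imread('pics/side20.png')[180:260,280:325,::-1].astype(int);s=snap('side');d=np.abs(s['frame'][180:260,280:325]-b).max(2)
print(d.mean(),(d>25).sum());st()
a=s['frame'][165:255,260:350];cv2.imwrite('pics/z21.png',cv2.resize(a,(600,600),interpolation=cv2.INTER_CUBIC)[:,:,::-1])
E
```

```text
2.7005555555555554 0
tcp [0.4454 0.1142 0.1848] yaw x 175.2 pitch -23.8 F [-0.04 -0.02 -0.85] q [ 0.04  0.35  2.17 -0.23  0.21  1.91] gap 0.993 t 24.2167
```

View pics/z21.png

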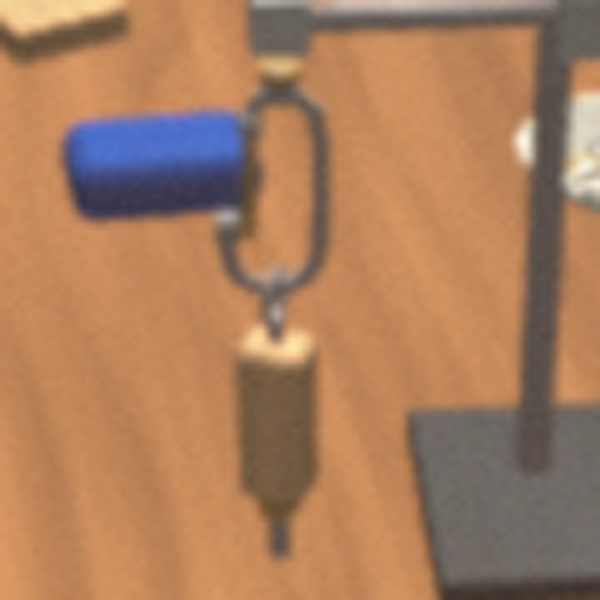

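The eye rests in the bend at (275,285), the gate is shut behind the nose at (245,215), and the pusher hangs still with the gripper clear.

```bash
python3 -c "
from station import manip
print(manip.sign_off())"
```

```text
the job is handed in; nothing more can be done
None
```

The pale pusher with the wire eye is back on the snap hook, hanging still by its eye with the gate shut, and I have handed the job in. I pushed the eye against the gate (arm found about 14 mm nearer than its middle place), lowered it over the nose until the gate sprung shut, then tipped it into the bend and let go. Readings stayed at or below about 2.3 N along the push and about 3.3 N vertically.

**Last checks, at about 24 s:**
- **Hanging:** the eye rests in the bend, and pictures about a second apart showed no movement.
- **Robot:** the gripper was clear, with the wrist force near zero apart from noise.
- **Bench:** compared with the start, only the robot, the pusher's old place and the hook area had changed.

**Things that did not go quite to plan:**
- **Release angle:** the wrist could tip the tool only about 24° before running out of range, so I let it go there. It swung down the rest of the way and took a few seconds to settle.
- **Pick-up:** the fingertips pressed the bench with about 7 N as they closed on the handle.
- **Measurements:** early position readings of the eye differed by about 4 mm between views. A close wrist view before gripping, and another at the hook, settled this.

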